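Flip the hot-work flag over

TASK

Grinding is about to start, so turn over the flag on the yellow stand from green to orange: with the tips or outside of the fingers push its free edge up, guide it over the hinge and press it down until it lies fully flat on the other side. Only push it, steadily: do not grip, force or fling it. Leave the flag on the blue stand and everything else on the bench where they are.

Things in the scene. Friction and masses are not known exactly. Their poses are not given: they have to be found in the camera images.
- yellow_stand: Yellow flag stand, fixed. Origin: centre of its underside, on the bench. Base 130 (x) x 70 (y) x 8 mm. Hinge line parallel to its y axis, 100 mm above the origin. Under the flag a saddle bar, 70 mm (x) x 30 mm, top 97 mm high; two side cheeks, 16 mm (x), outer faces 62 mm apart, 104 mm high. Its x axis points roughly to the robot's left (+y), the way the flag flips.
- yellow_flag (a joint): Yellow stand's flag angle, rad: 0 level on the stand's -x side (robot's right), green face up; 1.57 upright; 3.14 level on the +x side, orange up, at its rubber-cushioned stop. Plate 90 mm out from hinge line, 44 wide, 5 thick (hinge mid-thickness), about 90 g; its outer 55 mm overhang with free space below for a fingertip. Stiff hinge, stays where left (1 to 2 N at the edge). Starts 0 to 0.25.
- yellow_flag_edge (a point): Middle of the free edge (at mid-thickness) of the flag on the yellow stand, 90 mm from its hinge line. x axis from this edge to the hinge, y along the hinge line, z out of the green face (white disc; the orange face has a black cross).
- blue_stand: Blue flag stand, fixed. Origin: centre of its underside, on the bench. Base 130 (x) x 70 (y) x 8 mm. Hinge line parallel to its y axis, 100 mm above the origin. Under the flag a saddle bar, 70 mm (x) x 30 mm, top 97 mm high; two side cheeks, 16 mm (x), outer faces 62 mm apart, 104 mm high. Its x axis points roughly to the robot's left (+y), the way the flag flips.
- blue_flag (a joint): Blue stand's flag angle, rad: 0 level on the stand's -x side (robot's right), green face up; 1.57 upright; 3.14 level on the +x side, orange up, at its rubber-cushioned stop. Plate 90 mm out from hinge line, 44 wide, 5 thick (hinge mid-thickness), about 90 g; its outer 55 mm overhang with free space below for a fingertip. Stiff hinge, stays where left (1 to 2 N at the edge). Starts 0 to 0.25.
- blue_flag_edge (a point): Middle of the free edge (at mid-thickness) of the flag on the blue stand, 90 mm from its hinge line. x axis from this edge to the hinge, y along the hinge line, z out of the green face (white disc; the orange face has a black cross).
- orange_tape_center (a point): Centre of the loose orange tape measure, 66 x 34 x 56 mm, standing upright. Bystander.
- red_tape_center (a point): Centre of the loose red tape measure, 56 x 29 x 48 mm, standing upright. Bystander.
- oil_bottle_center (a point): Centre (half-way up) of the loose amber oil bottle with red cap, 56 mm across, 150 mm tall, upright. Bystander.
- spanner_grip (a point): Grip of the loose steel spanner lying on the bench. Bystander.
- steel_collar_center (a point): Centre of the loose steel collar, 48 mm across, 25 mm tall, lying flat. Bystander.
- hammer_grip (a point): Grip of the loose hammer lying on the bench. Bystander.
Mind the look-alikes: they are no part of the job. What is meant by the yellow_stand is not red or turquoise, and is the larger of those in its own colour.

How it is judged:
By the outcome, as a careful person would: the job done as asked, in the order asked, and still so for the second after the job is handed in, with the robot touching nothing.
It also fails if it takes over 35 s, if anything falls off the work surface, if the arm or the gripper's body presses on something with over 40 N, if the wrist force passes 120 N, or if a joint passes its speed limit or range.

ROBOT

A 7-joint arm with a two-finger parallel gripper is mounted at the origin on the work surface. World frame = base frame: x ahead of the robot, y to its left, z up, the work surface at z = 0. Lengths are in mm, angles in rad, forces in N, time in s.
With the tool pointing down it reaches from about 350 to 900 mm from the base axis. Payload 8.1 kg.
Tool frame: the origin (TCP) lies midway between the tips of the shut fingers; the grasp point (between the pads) lies 19 mm behind it; x points along the fingers, y is the direction in which the jaws open and shut, and the axes are right-handed (so a half turn about x gives the same grasp; the last joint's range is limited). The gripper opens to 92 mm and grips with 3 to 60 N. Pads are 19 mm wide; open, the fingers measure 130 mm over their backs; the gripper's body (75 mm by 190 mm) begins 47 mm behind the grasp point.
Start: joints at [-1.231, 0.434, 0.025, 1.573, -0.012, 1.134, -0.075], TCP at [267.822, 564.724, 226.742] pointing down, gripper open.
Joint ranges: [-2.62, 2.62], [-0.44, 2.09], [-1.27, 1.32], [0.08, 2.57], [-1.32, 4.46], [0.12, 2], [-2.74, 2.74]. Speed limits (rad/s): [2.22, 2.22, 3.01, 3.01, 3.14, 3.14, 3.14].

INTERFACE

Orientations are given as a unit quaternion [x, y, z, w].
In Python, from cell import env gives the robot as it stands.
- The arm moves only by the shell command python3 -m pendant 'ROWS' [FORCE]. ROWS is JSON, a list of rows, each a list of 5 numbers: the opening, from -1 (shut) to 1 (fully open), so that 0 is half open, then the shift along the tool's x, y, z in units of 40 mm (1.0 is 40 mm), then the turn about the tool's x in degrees. A call has 1 to 12 rows; each row shifts and turns the commanded pose from where the row before left it, along the tool's axes as they then stand; what a row does not reach is not made up. A row lasts 1/10 s, in which the tool goes at most 50 mm and 8.59 degrees, less where a joint would pass 70% of its speed; a pose out of reach is approached as far as the arm can. A call is refused whole if a number of a shift passes 1 or a number of a turn 8.59, either way. A call with a gripper value outside its range is refused whole. The fingers move at their own pace and stop on an object; FORCE is the grip in N (left out, the last holds). Time passes only in rows, so rows that do not move let the fingers close. It gives the time, the measured TCP pose, the force and the opening at its end, in the units of the state.
- env.observe(): the state, without advancing time (a new reading comes with each control period).
- env.get_image(name): name is "scene" or "top"; returns a dict with "color" (384x512x3 uint8, red, green, blue), "fx", "fy", "cx", "cy" (pixels), "R" (3x3) and "t" (3): a world point X has camera coordinates R X + t. Camera axes: x right, y down, z forward; pixel columns grow to the right and rows downward; lengths in mm; the calibration is good to about 2 mm. A picture is of the moment at which its call begins. There is no depth.
- env.close_job(): hands the job in, once; it reports no verdict.
Trained networks look in the newest picture that a camera, given by its name, has taken for a name from the list of things; names that differ only in an ending like _2 or _b are one class to them, and where a whole thing is asked for, a point or a joint stands for the part that bears it (a point fixed in the world has none). Each returns a list of dicts, best first, with "p" (0 to 1); they miss things now and then, are a little off and sometimes report something else, mostly with a low value. They report only what shows in the picture. A call takes as long as a camera call. They do not tell look-alikes from the thing itself.
- env.spot_in(camera, query): "xy" ([column, row] in pixels, amid what is visible of it).
- env.regions_of(camera, query): "pixels" (384x512 bool, what is visible of it) and "xy" ([column, row] in pixels, amid what is visible of it).
The state is a dict: "t": time; "qpos": joint angles; "dq": joint speeds; "joint_torque": joint torques, N m; "tcp_pos": TCP position; "orientation": TCP orientation; "wrist_force": force on the tool from outside, world axes, zero at the start; "moment": the same for the moment, N m; "gripper_width": finger opening in mm.
Only numpy, scipy, OpenCV 4.12 (cv2) and the standard library are available. Lean on these libraries where they do the work, as an engineer would, in place of code of your own. Each camera call takes 0.05 s, during which the arm holds its last target.

## Working session

There is one attempt and no reset: what is moved stays moved. The work goes in short steps, Python scripts to look and compute and a shell command to move; the robot and the scene stay as the last step left them, time stands still between calls to the robot, and variables do not carry over. Pictures are saved under pics/ and viewed, and the job is handed in when it is done.

```bash
ls; mkdir -p pics; python3 - <<'E'
from cell import env
import cv2,numpy as np
s=env.observe();print({k:np.round(v,3).tolist() for k,v in s.items()})
for c in("scene","top"):
    im=env.get_image(c);cv2.imwrite(f"pics/{c}0.png",im["color"][:,:,::-1])
    print(c,im["fx"],im["fy"],im["cx"],im["cy"],np.round(im["R"],4).tolist(),np.round(im["t"],1).tolist())
    for q in("yellow_stand","yellow_flag_edge","blue_stand","orange_tape_center","oil_bottle_center"):
        print(q,[(np.round(d["xy"]).tolist(),round(d["p"],2)) for d in env.spot_in(c,q)])
E
```

```text
pics
{'t': 0.0, 'qpos': [-1.231, 0.435, 0.025, 1.574, -0.012, 1.134, -0.075], 'dq': [0.0, 0.002, 0.002, 0.0, 0.001, 0.0, -0.002], 'joint_torque': [-0.0, -66.786, 0.985, -31.445, -0.06, 0.043, 0.0], 'tcp_pos': [267.616, 564.287, 225.955], 'orientation': [0.155, 0.69, -0.156, 0.69], 'wrist_force': [0.498, -0.152, -0.058], 'moment': [-0.005, -0.028, -0.043], 'gripper_width': 91.725}
scene 455.65628400891325 455.65628400891325 252.25892259162157 189.89038702146877 [[0.3821, 0.924, -0.0147], [0.6888, -0.2954, -0.662], [-0.616, 0.2428, -0.7494]] [-222.6, -243.9, 1842.8]
yellow_stand [([380.0, 234.0], 0.97), ([297.0, 213.0], 0.9), ([262.0, 186.0], 0.86), ([301.0, 127.0], 0.74)]
yellow_flag_edge [([381.0, 227.0], 0.79), ([291.0, 118.0], 0.74), ([260.0, 180.0], 0.73), ([288.0, 206.0], 0.65), ([262.0, 253.0], 0.5)]
blue_stand [([193.0, 237.0], 0.88), ([138.0, 275.0], 0.24)]
orange_tape_center [([150.0, 219.0], 0.55)]
oil_bottle_center [([263.0, 254.0], 0.55)]
top 371.7344725676611 371.7344725676611 257.9015017984618 185.03976101982065 [[0.0099, -0.9998, 0.0167], [-0.9852, -0.0126, -0.1711], [0.1712, -0.0147, -0.9851]] [22.1, 477.7, 931.8]
yellow_stand [([225.0, 212.0], 0.9), ([214.0, 146.0], 0.8), ([133.0, 90.0], 0.73), ([124.0, 294.0], 0.62)]
yellow_flag_edge [([223.0, 137.0], 0.88), ([127.0, 300.0], 0.73), ([138.0, 81.0], 0.63), ([232.0, 206.0], 0.61)]
blue_stand [([342.0, 167.0], 0.67)]
orange_tape_center [([380.0, 222.0], 0.8)]
oil_bottle_center [([273.0, 108.0], 0.87)]
```

View pics/scene0.png

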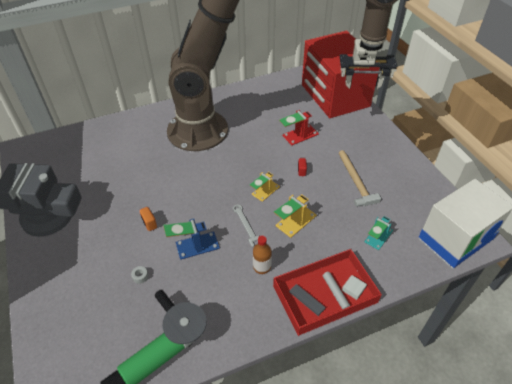

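View pics/top0.png

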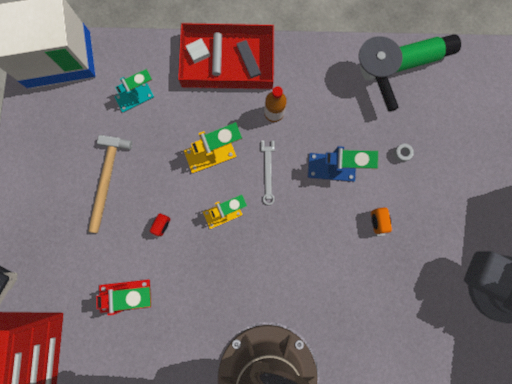

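Candidates: the large yellow stand (top 211,148; scene 297,213), the small yellow one (top 224,212; scene 262,186), the red one (top 125,297; scene 300,127) and the turquoise one (top 133,90; scene 380,234). I choose the large yellow stand and will check it in a close crop.

```bash
python3 - <<'E'
from cell import env
import cv2,numpy as np
a=cv2.imread("pics/top0.png")[110:190,165:295];b=cv2.imread("pics/scene0.png")[180:250,255:345]
cv2.imwrite("pics/ctop.png",cv2.resize(a,None,fx=6,fy=6,interpolation=cv2.INTER_CUBIC))
cv2.imwrite("pics/cscene.png",cv2.resize(b,None,fx=8,fy=8,interpolation=cv2.INTER_CUBIC))
E
```

```text
(no output)
```

View pics/ctop.png

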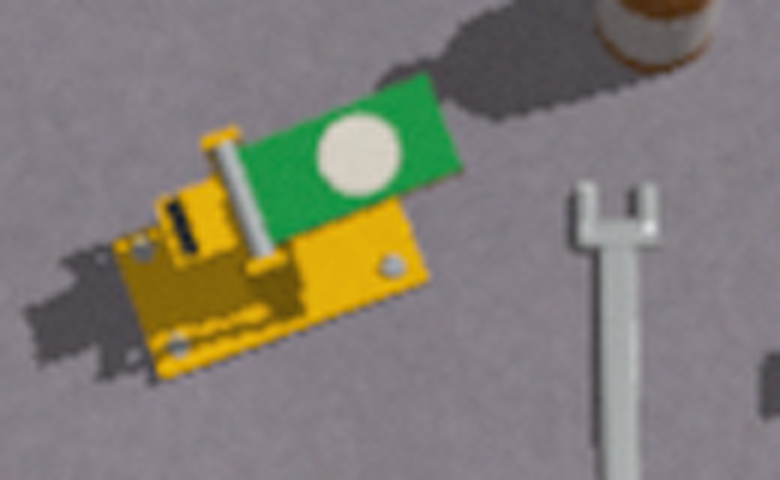

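View pics/cscene.png

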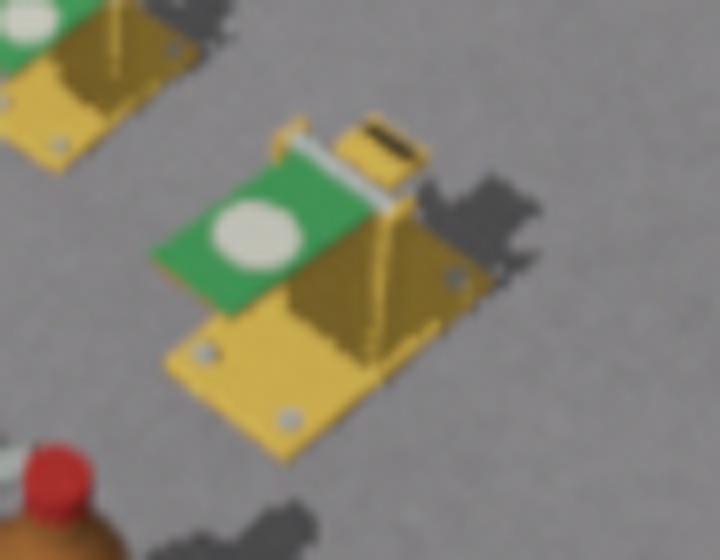

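```bash
cat > h.py <<'E'
import numpy as np
from cell import env
from scipy.optimize import least_squares
def proj(im,X):
    c=np.atleast_2d(X)@np.array(im["R"]).T+np.array(im["t"]); return np.c_[im["fx"]*c[:,0]/c[:,2]+im["cx"],im["fy"]*c[:,1]/c[:,2]+im["cy"]]
def world(p,L):
    x,y,yaw=p[:3];c,s=np.cos(yaw),np.sin(yaw);L=np.atleast_2d(L)
    return np.c_[x+c*L[:,0]-s*L[:,1],y+s*L[:,0]+c*L[:,1],L[:,2]]
def flagpt(th,r,y,n=0): # n: offset out of green face
    return [-r*np.cos(th)+n*np.sin(th),y,100+r*np.sin(th)+n*np.cos(th)]
E
python3 - <<'E'
from h import *
T=env.get_image("top");S=env.get_image("scene")
tp=np.array([(118,238),(158,378),(428,272),(430,72),(464,168),(360,154)])/6+np.array([165,110])-.42
sp=np.array([(165,360),(287,460),(495,285),(152,255),(232,316),(257,235)])/8+np.array([255,180])-.44
def L(th,s):
    if s=="t": return [[65,-35,8],[65,35,8],[-65,35,8],flagpt(th,90,-22,2.5),flagpt(th,90,22,2.5)]
    return [[-65,35,8],[-65,-35,8],[65,-35,8],flagpt(th,90,22,2.5),flagpt(th,90,-22,2.5)]
f=lambda p:np.r_[(proj(T,world(p,L(p[3],"t")))-tp[:5]).ravel(),(proj(S,world(p,L(p[3],"s")))-sp[:5]).ravel()]
r=least_squares(f,[560,130,1.8,.1],x_scale=[10,10,.1,.1])
print(r.x,np.round(f(r.x).reshape(-1,2),1).tolist())
p=r.x
print("edge",world(p,flagpt(p[3],90,0)), "hinge",world(p,[0,0,100]))
# disc height check & others: bystander rough positions
def ground(im,uv,z):
    R=np.array(im["R"]);t=np.array(im["t"]);C=-R.T@t
    d=R.T@np.array([(uv[0]-im["cx"])/im["fx"],(uv[1]-im["cy"])/im["fy"],1]);return np.round(C+d*(z-C[2])/d[2])
for n,uv,z in [("bottle",(274,108),75),("bottle cap",(278,92),150),("small y",(224,212),40),("spanner top",(268,145),3),("spanner bot",(268,200),3),("turq",(133,90),50),("hammer",(112,142),10),("blue",(342,165),50),("red tape",(160,225),24),("tray low",(225,85),30)]: print(n,ground(T,uv,z))
print(np.linalg.norm(-np.array(T["R"]).T@np.array(T["t"])))
E
```

```text
[5.73286401e+02 1.60777016e+02 1.95073344e+00 7.21455650e-02] [[-1.4, -0.5], [0.4, -0.6], [0.3, 0.5], [-0.5, -0.3], [0.0, -0.5], [-0.6, -0.2], [-0.3, -0.5], [-0.1, -0.9], [-0.7, 0.0], [-0.4, 0.4]]
edge [[606.57715994  77.41252688 106.48746957]] hinge [[573.28640107 160.7770164  100.        ]]
bottle [677. -12.  75.]
bottle cap [688. -17. 150.]
small y [406. 114.  40.]
spanner top [597.   0.   3.]
spanner bot [443.  -1.   3.]
turq [732. 367.  50.]
hammer [597. 428.  10.]
blue [ 532. -193.   50.]
red tape [372. 281.  24.]
tray low [760. 121.  30.]
1047.312699303419
```

The crop confirms the large yellow stand. The white disc is green-side up, the yaw is about 1.95 and the flag is at about 0.07 rad. The free edge is at (607,77,106) and the hinge at (573,161,100), both within reach. The bottle stands about 113 mm beyond the edge.

After a +42.8° turn about tool x, tool −z is the push direction. First I turn, shut the gripper and start to travel.

```bash
python3 -m pendant '[[-1,0,0,0,8.56],[-1,0,0,0,8.56],[-1,0,0,0,8.56],[-1,0,0,0,8.56],[-1,0,0,0,8.56],[-1,0,0,0,0]]' 20 && python3 -m pendant '[[-1,0,0.2,0.6,0],[-1,0,0.22,0.95,0],[-1,0,0.22,0.95,0],[-1,0,0.22,0.95,0],[-1,0,0.22,0.95,0],[-1,0,0.22,0.95,0],[-1,0,0.22,0.95,0],[-1,0,0,0,0]]'
```

```text
t: 1.3
tcp_pos: [267.7, 564.8, 226.8]
orientation: [0.397, 0.585, -0.397, 0.585]
wrist_force: [-0.1, -0.3, -0.6]
gripper_width: 48.3
t: 2.1
tcp_pos: [421.9, 347.7, 227.3]
orientation: [0.397, 0.584, -0.397, 0.586]
wrist_force: [0.1, -0.2, 0.3]
gripper_width: 0.7
```

```bash
python3 -m pendant '[[-1,0,0.2,0.6,0],[-1,0,0.2,0.95,0],[-1,0,0.2,0.95,0],[-1,0,0.2,0.95,0],[-1,0,0.2,0.95,0],[-1,0,0.2,0.95,0],[-1,0,0.2,0.95,0],[-1,0,0.2,0.95,0],[-1,0,0.18,0.95,0],[-1,0,0,0.42,0],[-1,0,0,0,0]]'; python3 - <<'E'
from h import *
import cv2
for c in("scene","top"):
    im=env.get_image(c)["color"][:,:,::-1]
    im=im[120:290,200:400] if c=="scene" else im[80:240,150:350]
    cv2.imwrite(f"pics/{c}1.png",cv2.resize(im,None,fx=3.5,fy=3.5,interpolation=cv2.INTER_CUBIC))
E
```

```text
t: 3.2
tcp_pos: [612.9, 56.6, 226.6]
orientation: [0.396, 0.585, -0.397, 0.586]
wrist_force: [0.2, 0.7, -0.5]
gripper_width: 0.2
```

View pics/scene1.png

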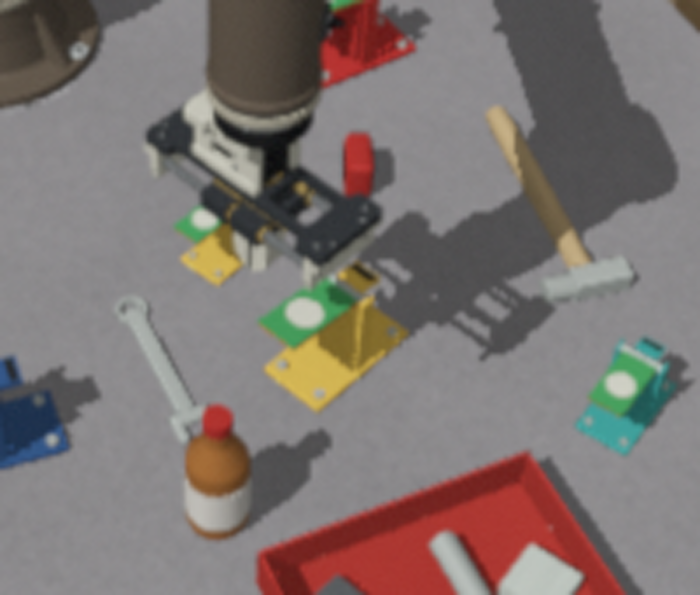

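View pics/top1.png

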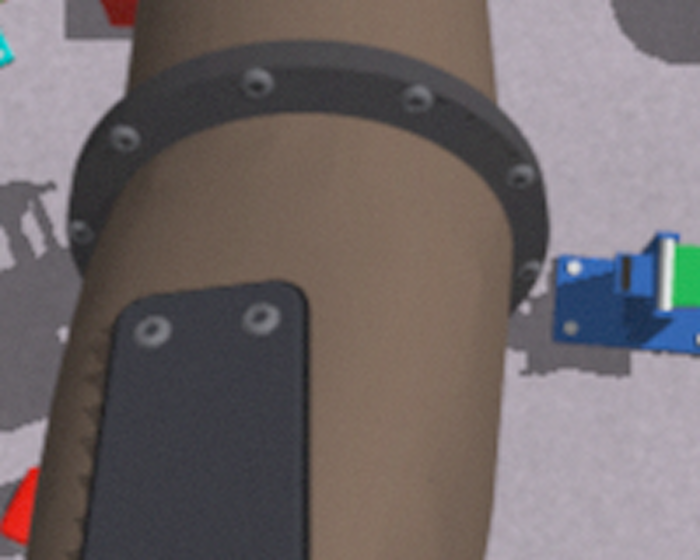

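```bash
python3 - <<'E'
from h import *
import cv2
S=env.get_image("scene");s=env.observe();t=np.array(s["tcp_pos"]);print(t)
y=np.array([.929,.371,0]);z=np.array([.371,-.929,0])
im=S["color"][:,:,::-1].copy()
im=cv2.resize(im[120:240,220:340],None,fx=5,fy=5,interpolation=cv2.INTER_CUBIC)
for P,c in((t,(255,0,255)),(t+19*y,(255,255,0)),(t-19*y,(255,255,0)),(t+[0,0,66],(0,255,255)),(t+[0,0,66]+95*y,(0,255,255)),(t+[0,0,66]-95*y,(0,255,255))):
    u=((proj(S,P)[0]-[220,120])*5).astype(int);cv2.circle(im,tuple(int(v) for v in u),3,c,-1)
cv2.imwrite("pics/proj.png",im)
E
```

```text
[611.60137713  61.72776094 226.54320115]
```

View pics/proj.png

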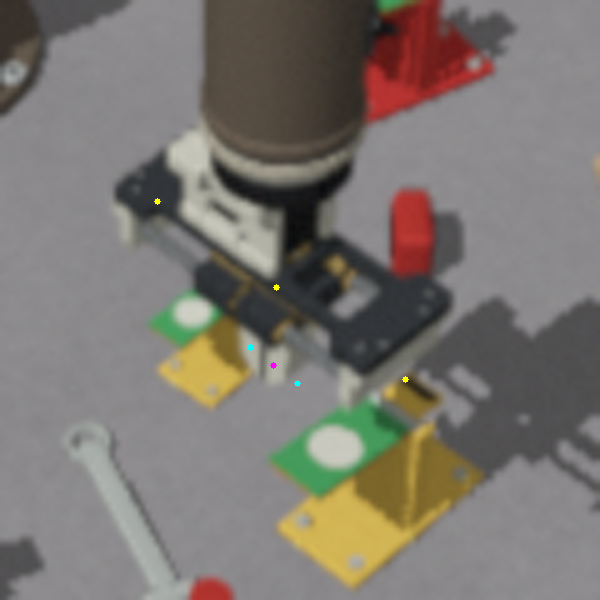

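```bash
python3 -m pendant '[[-1,0.1,0,0.25,0],[-1,0.7,0,0,0],[-1,0.8,0,0,0],[-1,0.8,0,0,0],[-1,0.8,0,0,0],[-1,0.5,0,0,0],[-1,0.15,0,0,0],[-1,0,0,0,0]]'; python3 - <<'E'
from h import *
import cv2
S=env.get_image("scene");s=env.observe();print(s["tcp_pos"],s["wrist_force"])
e=np.array(s["tcp_pos"])-[606.6,77.4,106.5];print(e@[.371,-.929,0],e@[.929,.371,0])
im=S["color"][:,:,::-1]
cv2.imwrite("pics/s2.png",cv2.resize(im[150:270,225:345],None,fx=5,fy=5,interpolation=cv2.INTER_CUBIC))
E
```

```text
t: 4.15
tcp_pos: [615.4, 50.9, 72.1]
orientation: [0.396, 0.586, -0.396, 0.585]
wrist_force: [0.5, -0.4, 0.2]
gripper_width: 0.3
[616.22810911  50.78494019  73.22433265] [ 0.0643823  -0.66795682  0.10581214]
28.297419048600872 -0.9296738249329182
```

View pics/s2.png

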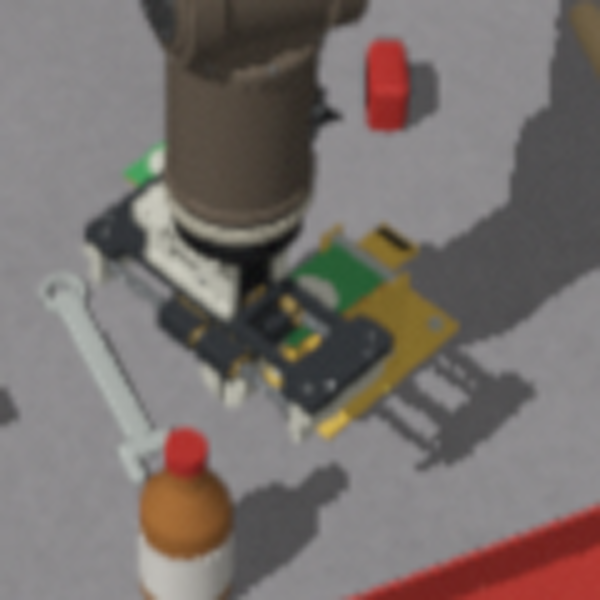

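```bash
python3 -m pendant '[[-1,0,0,-0.15,0],[-1,0,0,-0.15,0],[-1,0,0,-0.1,0],[-1,0,0,0,0]]';python3 -m pendant '[[-1,0,0,-0.04,0]]';python3 -m pendant '[[-1,0,0,-0.04,0]]';
```

```text
t: 4.6
tcp_pos: [609.9, 66.7, 73.2]
orientation: [0.396, 0.586, -0.395, 0.586]
wrist_force: [-0.4, -0.6, -0.9]
gripper_width: 0.7
t: 4.7
tcp_pos: [609.5, 66.9, 73.0]
orientation: [0.396, 0.585, -0.396, 0.586]
wrist_force: [0.2, -0.8, -0.1]
gripper_width: 0.4
t: 4.8
tcp_pos: [608.9, 68.2, 72.9]
orientation: [0.396, 0.585, -0.396, 0.586]
wrist_force: [0.1, 0.2, 0.3]
gripper_width: 0.5
```

```bash
for i in 1; do python3 -m pendant '[[-1,0,0,-0.04,0]]';python3 -m pendant '[[-1,0,0,-0.04,0]]';python3 -m pendant '[[-1,0,0,-0.03,0]]'; done
```

```text
t: 4.9
tcp_pos: [608.7, 68.6, 72.9]
orientation: [0.396, 0.585, -0.397, 0.586]
wrist_force: [2.1, -5.9, -0.6]
gripper_width: 0.5
t: 5.0
tcp_pos: [608.7, 68.6, 73.0]
orientation: [0.396, 0.584, -0.397, 0.586]
wrist_force: [4.2, -10.1, -0.6]
gripper_width: 0.5
t: 5.1
tcp_pos: [608.7, 68.7, 73.1]
orientation: [0.397, 0.583, -0.398, 0.587]
wrist_force: [5.1, -11.6, -0.2]
gripper_width: 0.3
```

Contact is about 12 N on the edge. Now I move up slowly so friction carries the edge up.

```bash
python3 -m pendant '[[-1,-0.05,0,0,0]]';python3 -m pendant '[[-1,-0.08,0,0,0]]';python3 -m pendant '[[-1,-0.08,0,0,0]]';python3 -m pendant '[[-1,-0.08,0,0,0]]'
```

```text
t: 5.2
tcp_pos: [608.6, 68.7, 75.0]
orientation: [0.397, 0.584, -0.398, 0.587]
wrist_force: [4.1, -8.6, -0.4]
gripper_width: 0.6
t: 5.3
tcp_pos: [608.5, 69.1, 78.2]
orientation: [0.397, 0.584, -0.398, 0.586]
wrist_force: [3.9, -8.1, 0.5]
gripper_width: 0.5
t: 5.4
tcp_pos: [608.3, 69.5, 81.5]
orientation: [0.397, 0.584, -0.397, 0.586]
wrist_force: [2.9, -6.5, -0.8]
gripper_width: -0.1
t: 5.5
tcp_pos: [608.1, 70.0, 84.7]
orientation: [0.397, 0.584, -0.397, 0.586]
wrist_force: [2.4, -4.2, -0.2]
gripper_width: 0.4
```

It works: the force is falling as the edge retreats along its arc. I follow the arc.

```bash
python3 -m pendant '[[-1,-0.08,0,-0.03,0],[-1,-0.08,0,-0.03,0]]';python3 -m pendant '[[-1,-0.08,0,-0.03,0],[-1,-0.08,0,-0.03,0]]';python3 -m pendant '[[-1,-0.08,0,-0.035,0],[-1,-0.08,0,-0.04,0]]'
```

```text
t: 5.7
tcp_pos: [607.5, 71.7, 91.3]
orientation: [0.397, 0.584, -0.397, 0.586]
wrist_force: [3.2, -7.4, 0.2]
gripper_width: 0.5
t: 5.9
tcp_pos: [606.7, 73.7, 97.8]
orientation: [0.397, 0.584, -0.397, 0.586]
wrist_force: [3.3, -8.1, 1.3]
gripper_width: 0.6
t: 6.1
tcp_pos: [605.7, 76.2, 104.3]
orientation: [0.397, 0.584, -0.398, 0.586]
wrist_force: [2.8, -9.5, 3.7]
gripper_width: 0.5
```

```bash
python3 - <<'E'
from h import *
import cv2
S=env.get_image("scene");s=env.observe();print(s["tcp_pos"],s["wrist_force"])
im=S["color"][:,:,::-1]
cv2.imwrite("pics/s3.png",cv2.resize(im[150:270,225:345],None,fx=5,fy=5,interpolation=cv2.INTER_CUBIC))
E
```

```text
[605.6950246   76.50255317 104.81574216] [  1.51185076 -10.17057185   4.05723285]
```

View pics/s3.png

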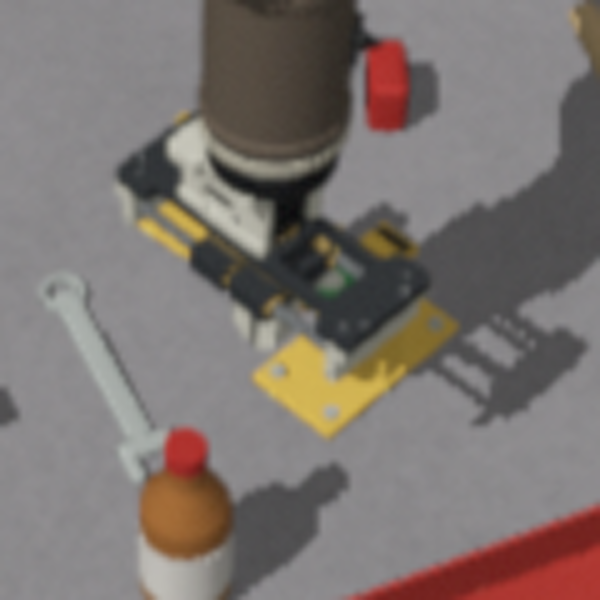

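The flag is at about 0.45 rad with the edge around z 140, and forces are small. I keep following the arc with a little extra lift so the tip nears the edge.

```bash
python3 -m pendant '[[-1,-0.1,0,-0.03,0],[-1,-0.1,0,-0.04,0]]';python3 -m pendant '[[-1,-0.1,0,-0.045,0],[-1,-0.1,0,-0.05,0]]';python3 -m pendant '[[-1,-0.1,0,-0.055,0],[-1,-0.09,0,-0.06,0]]';python3 -m pendant '[[-1,-0.08,0,-0.065,0],[-1,-0.08,0,-0.07,0]]'
```

```text
t: 6.35
tcp_pos: [604.2, 79.9, 112.1]
orientation: [0.397, 0.584, -0.397, 0.586]
wrist_force: [1.8, -5.3, 0.5]
gripper_width: 0.1
t: 6.55
tcp_pos: [602.2, 84.7, 120.0]
orientation: [0.397, 0.585, -0.397, 0.586]
wrist_force: [1.3, -3.9, 1.3]
gripper_width: 0.6
t: 6.75
tcp_pos: [600.0, 90.3, 127.4]
orientation: [0.396, 0.586, -0.396, 0.586]
wrist_force: [-0.0, -2.2, 0.9]
gripper_width: 0.6
t: 6.95
tcp_pos: [597.7, 95.9, 133.6]
orientation: [0.396, 0.586, -0.396, 0.585]
wrist_force: [0.5, -0.9, -0.8]
gripper_width: 0.2
```

```bash
python3 -m pendant '[[-1,-0.05,0,-0.07,0],[-1,-0.05,0,-0.07,0],[-1,-0.05,0,-0.07,0],[-1,-0.05,0,-0.07,0]]';python3 -m pendant '[[-1,-0.04,0,-0.07,0],[-1,-0.04,0,-0.07,0],[-1,-0.04,0,-0.07,0],[-1,-0.04,0,-0.07,0]]';python3 -m pendant '[[-1,-0.03,0,-0.07,0],[-1,-0.03,0,-0.07,0],[-1,-0.03,0,-0.07,0],[-1,-0.03,0,-0.07,0]]'
```

```text
t: 7.35
tcp_pos: [593.8, 105.7, 141.7]
orientation: [0.396, 0.586, -0.396, 0.586]
wrist_force: [0.0, -1.9, 0.6]
gripper_width: 0.6
t: 7.75
tcp_pos: [589.6, 116.2, 148.0]
orientation: [0.396, 0.586, -0.396, 0.586]
wrist_force: [-0.1, -1.8, 0.7]
gripper_width: 0.3
t: 8.15
tcp_pos: [585.4, 126.6, 152.7]
orientation: [0.396, 0.586, -0.396, 0.586]
wrist_force: [0.4, -1.2, -0.7]
gripper_width: 0.3
```

```bash
python3 - <<'E'
from h import *
import cv2
S=env.get_image("scene");s=env.observe();print(s["tcp_pos"],s["wrist_force"])
d=np.array(s["tcp_pos"])-[573.3,160.8,100]; print(d@[.371,-.929,0],d@[.929,.371,0])
im=S["color"][:,:,::-1]
cv2.imwrite("pics/s4.png",cv2.resize(im[150:270,225:345],None,fx=5,fy=5,interpolation=cv2.INTER_CUBIC))
E
```

```text
[585.25688101 127.23049089 152.83658332] [-1.07738875 -1.38509722  0.68081903]
35.62207681817955 -1.346345425842065
```

View pics/s4.png

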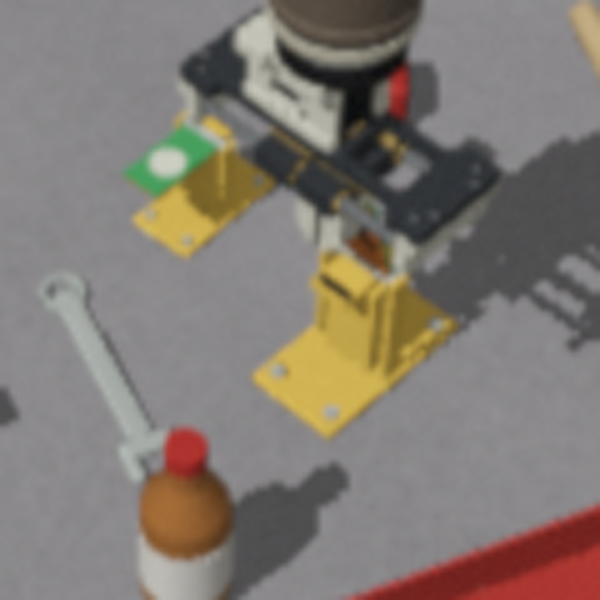

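```bash
python3 -m pendant '[[-1,-0.03,0,-0.07,0],[-1,-0.03,0,-0.07,0],[-1,-0.03,0,-0.07,0],[-1,-0.02,0,-0.07,0],[-1,-0.02,0,-0.07,0],[-1,0,0,-0.07,0],[-1,0,0,-0.07,0],[-1,0,0,-0.07,0]]';python3 -m pendant '[[-1,0,0,-0.07,0],[-1,0,0,-0.07,0],[-1,0,0,-0.07,0],[-1,0,0,-0.07,0],[-1,0,0,-0.07,0]]';python3 -m pendant '[[-1,0,0,-0.07,0],[-1,0,0,-0.07,0],[-1,0,0,-0.07,0],[-1,0,0,-0.07,0],[-1,0,0,-0.07,0]]'
```

```text
t: 9.0
tcp_pos: [577.3, 147.3, 158.0]
orientation: [0.396, 0.586, -0.396, 0.586]
wrist_force: [1.7, -0.8, 0.6]
gripper_width: 0.4
t: 9.5
tcp_pos: [571.9, 160.2, 157.8]
orientation: [0.396, 0.586, -0.396, 0.586]
wrist_force: [0.9, -1.2, -0.9]
gripper_width: 0.4
t: 10.0
tcp_pos: [566.8, 173.2, 157.9]
orientation: [0.396, 0.586, -0.396, 0.586]
wrist_force: [0.6, -1.4, 0.2]
gripper_width: 0.3
```

```bash
cat > look.py <<'E'
import sys,cv2
from h import *
S=env.get_image("scene");s=env.observe();print(s["tcp_pos"],s["wrist_force"])
d=np.array(s["tcp_pos"])-[573.3,160.8,100]; print("x",-(d@[.371,-.929,0]),"y",d@[.929,.371,0],"z",d[2])
im=S["color"][:,:,::-1]
cv2.imwrite(f"pics/{sys.argv[1]}.png",cv2.resize(im[150:270,225:345],None,fx=5,fy=5,interpolation=cv2.INTER_CUBIC))
E
python3 look.py s5
```

```text
[566.56425875 173.89345228 157.9136517 ] [ 0.60163292 -0.36310519 -0.16480809]
x 14.662777174853105 y -1.3998328236800828 z 57.91365170156669
```

View pics/s5.png

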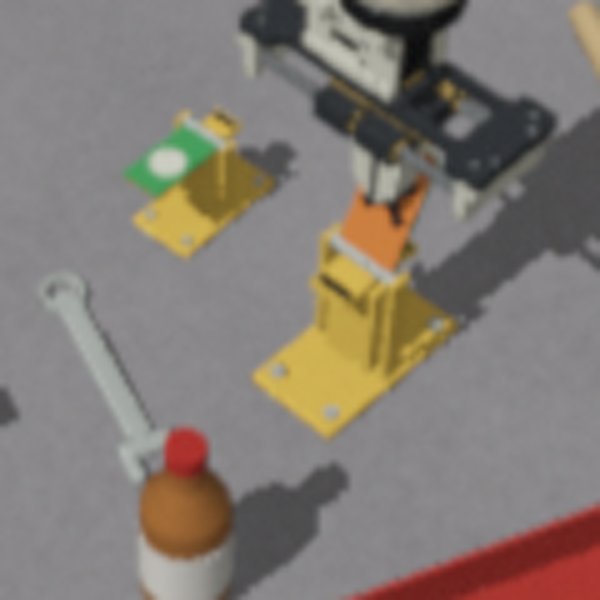

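Past upright, with orange showing and forces around 1 N. Now I go over and down along the arc.

```bash
python3 -m pendant '[[-1,0.01,0,-0.07,0],[-1,0.01,0,-0.07,0],[-1,0.01,0,-0.07,0],[-1,0.01,0,-0.07,0],[-1,0.01,0,-0.07,0],[-1,0.01,0,-0.07,0],[-1,0.03,0,-0.06,0]]';python3 -m pendant '[[-1,0.04,0,-0.06,0],[-1,0.05,0,-0.06,0],[-1,0.05,0,-0.06,0],[-1,0.05,0,-0.05,0]]';python3 -m pendant '[[-1,0.06,0,-0.05,0],[-1,0.06,0,-0.05,0],[-1,0.06,0,-0.05,0],[-1,0.06,0,-0.04,0]]';python3 -m pendant '[[-1,0.07,0,-0.04,0],[-1,0.07,0,-0.04,0],[-1,0.07,0,-0.04,0]]'
```

```text
t: 10.75
tcp_pos: [559.7, 191.2, 154.4]
orientation: [0.396, 0.586, -0.396, 0.586]
wrist_force: [1.0, -1.1, 0.4]
gripper_width: 0.3
t: 11.15
tcp_pos: [556.2, 199.6, 146.5]
orientation: [0.396, 0.586, -0.396, 0.586]
wrist_force: [1.2, -0.6, 0.1]
gripper_width: 0.9
t: 11.55
tcp_pos: [553.4, 206.7, 136.9]
orientation: [0.396, 0.586, -0.396, 0.586]
wrist_force: [0.7, -1.6, 1.0]
gripper_width: 0.3
t: 11.85
tcp_pos: [551.7, 211.0, 128.5]
orientation: [0.396, 0.586, -0.396, 0.586]
wrist_force: [0.9, -0.4, 0.7]
gripper_width: 0.0
```

```bash
python3 look.py s6
```

```text
[551.29764485 211.31387328 128.03050525] [-1.38610582  0.87900784 -0.04246037]
x 55.090262038210206 y -1.699540952657876 z 28.030505245785207
```

View pics/s6.png

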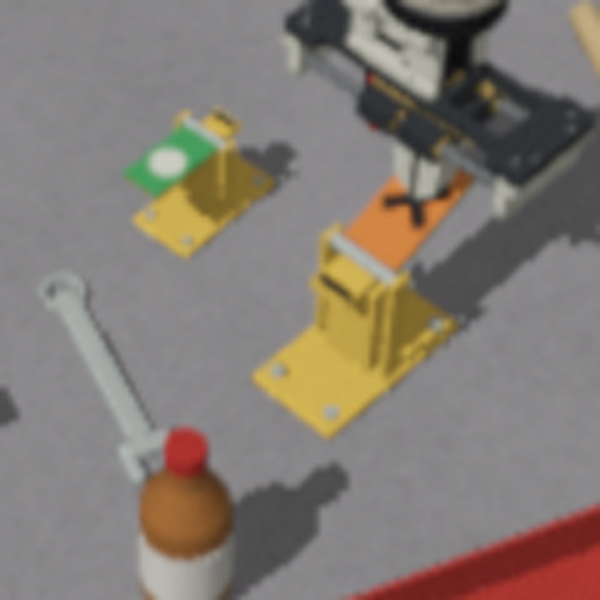

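```bash
python3 -m pendant '[[-1,0.07,0,-0.03,0],[-1,0.08,0,-0.03,0],[-1,0.08,0,-0.03,0],[-1,0.08,0,-0.02,0]]';python3 -m pendant '[[-1,0.06,0,-0.02,0],[-1,0.06,0,-0.02,0]]'; python3 -m pendant '[[-1,0.05,0,-0.01,0]]'; python3 -m pendant '[[-1,0.05,0,0,0]]';python3 -m pendant '[[-1,0.04,0,0,0]]'
```

```text
t: 12.3
tcp_pos: [550.0, 215.1, 116.0]
orientation: [0.396, 0.586, -0.396, 0.586]
wrist_force: [1.2, -0.1, 1.2]
gripper_width: 0.4
t: 12.5
tcp_pos: [549.5, 216.5, 111.3]
orientation: [0.396, 0.586, -0.396, 0.586]
wrist_force: [-0.3, 0.3, 0.4]
gripper_width: 0.4
t: 12.6
tcp_pos: [549.3, 217.0, 109.4]
orientation: [0.396, 0.586, -0.396, 0.586]
wrist_force: [0.0, -0.5, 0.4]
gripper_width: 0.5
t: 12.7
tcp_pos: [549.3, 217.0, 107.4]
orientation: [0.396, 0.586, -0.396, 0.586]
wrist_force: [0.1, 0.3, 1.0]
gripper_width: 0.4
t: 12.8
tcp_pos: [549.3, 217.1, 105.8]
orientation: [0.396, 0.586, -0.396, 0.586]
wrist_force: [0.0, 0.2, 0.1]
gripper_width: 0.6
```

```bash
python3 -m pendant '[[-1,0.03,0,0,0]]'; python3 -m pendant '[[-1,0.03,0,0,0]]'; python3 -m pendant '[[-1,0.03,0,0,0]]';python3 -m pendant '[[-1,0.03,0,0,0]]';python3 -m pendant '[[-1,0,0,0,0],[-1,0,0,0,0]]'
```

```text
t: 12.9
tcp_pos: [549.3, 217.1, 104.7]
orientation: [0.396, 0.586, -0.396, 0.586]
wrist_force: [-0.5, 0.2, 1.0]
gripper_width: 0.9
t: 13.0
tcp_pos: [549.3, 217.0, 103.5]
orientation: [0.396, 0.586, -0.396, 0.586]
wrist_force: [0.3, 0.3, 1.0]
gripper_width: 0.3
t: 13.1
tcp_pos: [549.4, 217.0, 102.6]
orientation: [0.396, 0.586, -0.396, 0.586]
wrist_force: [-3.7, -1.0, 14.4]
gripper_width: 0.3
t: 13.2
tcp_pos: [549.5, 217.0, 102.4]
orientation: [0.397, 0.586, -0.396, 0.586]
wrist_force: [-7.1, -1.6, 23.7]
gripper_width: 0.3
t: 13.4
tcp_pos: [549.5, 217.0, 102.5]
orientation: [0.397, 0.586, -0.396, 0.586]
wrist_force: [-5.0, -0.6, 15.2]
gripper_width: 0.3
```

At the stop: tip at z 102.5, which is exactly the flat top face, with force rising sharply. I retreat straight up, then clear of the view.

```bash
python3 -m pendant '[[-1,-0.05,0,0,0],[-1,-0.1,0,0,0],[-1,-0.4,0,0,0],[-1,-0.8,0,0,0],[-1,-0.9,0,0,0],[-1,-0.9,0,0,0],[-1,0,0,-0.6,0],[-1,0,0,-0.9,0],[-1,0,0,-0.9,0],[-1,0,0,-0.9,0],[-1,0,0,-0.9,0],[-1,0,0,0,0]]'; python3 -m pendant '[[-1,0,-0.5,-0.7,0],[-1,0,-0.6,-0.9,0],[-1,0,-0.6,-0.9,0],[-1,0,-0.5,-0.7,0],[-1,0,0,0,0]]';python3 - <<'E'
from h import *
import cv2
T=env.get_image("top");S=env.get_image("scene")
p=[573.3,160.8,1.951]
for n,im,(r,c) in(("t7",T,(100,140)),("s7",S,(150,225))):
    a=im["color"][:,:,::-1][r:r+120,c:c+150]
    a=cv2.resize(a,None,fx=5,fy=5,interpolation=cv2.INTER_CUBIC)
    for th,col in((3.14159,(255,0,255)),(3.0,(255,255,0))):
        for y in(-22,22):
            u=(proj(im,world(p,flagpt(th,90,y,-2.5)))[0]-[c,r]+.5)*5;cv2.circle(a,(int(u[0]),int(u[1])),3,col,-1)
    cv2.imwrite(f"pics/{n}.png",a)
cv2.imwrite("pics/top7.png",T["color"][:,:,::-1])
E
```

```text
t: 14.6
tcp_pos: [483.3, 378.9, 226.6]
orientation: [0.394, 0.588, -0.394, 0.586]
wrist_force: [0.1, 1.0, -0.6]
gripper_width: 0.3
t: 15.1
tcp_pos: [352.3, 462.3, 226.8]
orientation: [0.394, 0.588, -0.394, 0.586]
wrist_force: [0.5, 0.3, -0.8]
gripper_width: 0.7
```

View pics/s7.png

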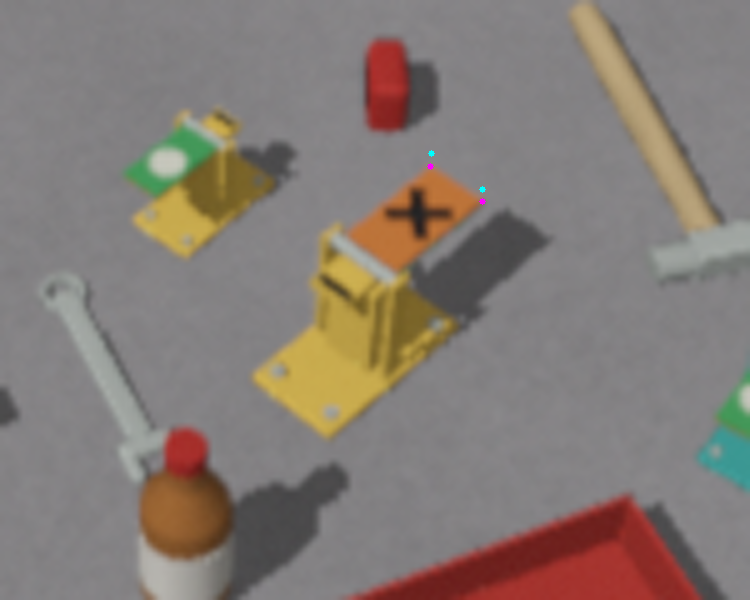

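View pics/t7.png

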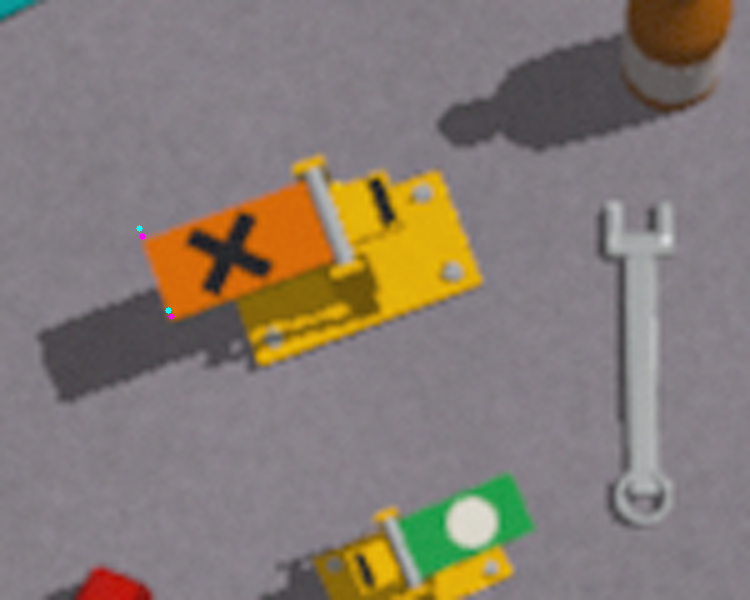

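View pics/top7.png

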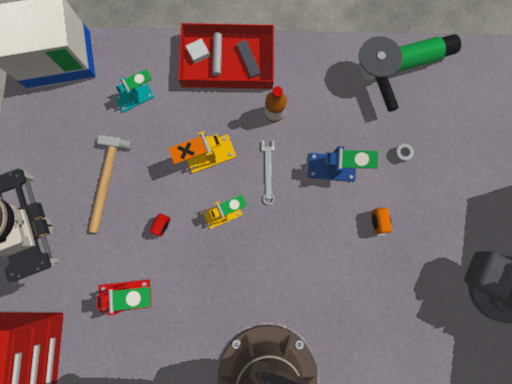

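Both views show the flag orange-up (scene crop corners at 432,167 and 485,200), right on the projection for π. The blue flag and every other object are where they were, and the robot is clear of everything.

```bash
python3 -c "
from cell import env
print(env.close_job())"
```

```text
the job is handed in; nothing more can be done
None
```

The large yellow stand's flag now lies flat on the other side, orange face up with the black cross showing, and the job is handed in. I kept the fingers shut throughout. They pressed on the free edge and lifted it by friction, pushed the flag over the hinge, then pressed it down onto its stop.

- **Flatness:** the finger tip stopped at z 102.5 mm, the height of a flat flag's top face. In both camera views afterwards, the flag's corners matched the positions calculated for fully flat.
- **Forces:** pushing took about 1–12 N. The last press onto the stop peaked at about 25 N, and it was made with the fingertips.
- **Everything else:** the blue flag, the small yellow stand and the loose items look unmoved in the top picture, which I compared by eye.
- **Time:** the last move ended at about 15 s of the 35 s allowed, with the arm clear of everything. No check failed or disagreed.

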